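# Pop the fuse hatch of the microscope's lamp supply

## Task

A slide case has been left lying on the fuse hatch of the microscope's lamp supply, the wider of the two cream units. With the fingertips, push the case sideways off the hatch so that it rests flat on the unit's top beside it, to either side, without picking it up. Then press the ribbed front part of the hatch down once, right to its stop, so that its push latch lets go; draw the fingers away, see that the hatch swings fully open and stays open, and do not push it down again. Leave the other unit and everything else alone.

Things in the scene. Friction and masses are not known exactly. Their poses are not given: they have to be found in the camera images.
- unit: Lamp supply, the wider of two cream boxes: 170 deep (x), 300 wide (y), 70 mm high, fixed. Origin: centre of its underside; its front, with knob and rocker switch, faces -x. Flat top at z = 70 mm. The hatch fills x -40 to 55, y -45 to 45 mm; to both sides the top is bare out to y = 150 and -150 mm, but for two small things at its back edge (x about 66, y about 120 and -120 mm).
- hatch (a joint): Grey fuse hatch, 95 x 90 mm plate hinged at its back edge. 0 rad: latched shut; negative: pressed in, stop at -0.08; positive: open, front edge up and back, stop at 1.15. A spring opens it (2.7 N at the ribs). Pressed past -0.05 (3.7 mm at the ribs; stop 5.8 mm) and let go, it swings open in about 1 s and stays up; pressed less, it stays latched. Pushed down when open, it springs back up and does not latch.
- hatch_press (a point): The place to press: on the hatch's top face, midway across, among four thin ribs, 22 mm behind its front edge; moves with the hatch. When shut it lies at x = -18, y = 0, z = 71.5 mm in the unit's frame, 1.5 mm above the unit's top. The hinge line lies at x = 55, z = 69.5 mm, along the unit's y.
- pointer (a joint): Small white drag pointer, 21 mm tall, at the hinge's +y end (x 55, y 56 mm in the unit's frame). 0 rad: upright, as at the start. The hatch tips it back when it opens beyond about 0.55 rad (pointer about 0.6 when fully open) and friction leaves it there: it shows that the hatch has been open. Not to be touched.
- slide_case: White plastic slide case, 64 mm long (its x), 30 mm wide (its y), 20 mm high, about 90 g, with a black seam; it lies loose on the shut hatch, its length roughly along the unit's x. Origin: centre of its underside; z up.
- other_unit: The other cream unit, 170 x 160 mm, 71.5 mm high, narrower; its grey cover plate is screwed down with four screws. Fixed. Origin: centre of its underside. Not to be touched.
- eyepiece: Black microscope eyepiece standing on the unit's top near its back edge, on the +y side: 34 mm wide, 40 mm tall. Origin: centre of its underside. Leave it alone.
- oil_bottle: Small amber dropper bottle standing on the unit's top near its back edge, on the -y side: 24 mm wide, 52 mm tall. Origin: centre of its underside. Leave it alone.
- objective: Steel microscope objective standing on the table beyond the units: 32 mm wide, 44 mm tall. Origin: centre of its underside. Leave it alone.
- mouse: Black computer mouse on the table on the robot's right: 105 x 60 mm, 34 mm tall. Origin: centre of its underside. Leave it alone.
- mug: Blue mug on the table beyond the units: 80 mm wide, 95 mm tall. Origin: centre of its underside. Leave it alone.
- slide_tray: Low open cardboard slide tray on the table beyond the units, 120 x 200 x 22 mm. Origin: centre of its underside. Leave it alone.
- jar: Round glass jar with a white cap on the table on the robot's left: 60 mm wide, 80 mm tall. Origin: centre of its underside. Leave it alone.
Not all that is in view belongs to the job. Of the things shaped like the slide_case, the white one is meant.

How it is judged:
On the way, in this order (a step that is already met when the one before it is completed fails the run):
1. the slide case lies flat on the unit's top beside the still shut hatch ((y of slide_case in the frame of unit above 0.058 m or y of slide_case in the frame of unit below -0.058 m) and z of slide_case in the frame of unit between 0.066 and 0.074 m and linear speed of slide_case below 0.02 m/s and value of joint hatch between -0.03 and 0.03 rad), for 0.2 s.
2. the hatch is pressed down past its latch (value of joint hatch below -0.035 rad), for 0.02 s.
3. the hatch has swung open and stays open for a second with no finger on the unit (value of joint hatch above 1.05 rad and contact force between the fingers and unit below 0.05 N), for 1 s.
At the end, for the whole second after the job is handed in: The hatch stands open (beyond 1.05 rad) and still, untouched; the slide case lies flat and at rest on the unit's top, its centre more than 58 mm to either side of the hatch's middle line (value of joint hatch above 1.05 rad and velocity of joint hatch between -0.05 and 0.05 rad/s and (y of slide_case in the frame of unit above 0.058 m or y of slide_case in the frame of unit below -0.058 m) and z of slide_case in the frame of unit between 0.066 and 0.074 m and angle between slide_case's own z axis and vertical below 0.1 rad and linear speed of slide_case below 0.02 m/s).
It fails at once if the slide case is lifted more than 10 mm off the unit's top, tipped over, or knocked off the unit (z of slide_case in the frame of unit above 0.08 m or z of slide_case in the frame of unit below 0.06 m or angle between slide_case's own z axis and vertical above 0.5 rad).
It fails at once if the hatch is pushed down again after it has popped open (value of joint pointer above 0.3 rad and value of joint hatch below 0.5 rad).
It fails at once if the hatch pops open while the slide case is still on it (value of joint hatch above 0.15 rad and y of slide_case in the frame of unit between -0.055 and 0.055 m).
It fails at once if the other unit is pressed or pushed (contact force between any of the fingers, the arm and other_unit above 2 N).
It fails at once if a bystander is moved by more than 20 mm (distance of any of eyepiece, oil_bottle, objective, mouse, mug, slide_tray, jar from where it was at the start of the episode above 0.02 m).
It also fails if it takes over 46 s, if anything falls off the work surface, if the arm or the gripper's body presses on something with over 40 N, if the wrist force passes 120 N, or if a joint passes its speed limit or range.

## Robot

A 6-joint arm with a two-finger parallel gripper is mounted at the origin on the work surface. World frame = base frame: x ahead of the robot, y to its left, z up, the work surface at z = 0. Lengths are in m, angles in rad, forces in N, time in s.
With the tool pointing down it reaches from about 0.325 to 0.775 m from the base axis. Payload 5.5 kg.
Tool frame: the origin (TCP) lies at the very end of the fingers, on their centre line; the grasp point (between the pads) lies 19 mm behind it; z points along the fingers, y is the line along which they close (so a half turn about z gives the same grasp; the last joint's range is limited). The gripper opens to 85 mm and grips with 20 to 120 N. Pads are 22 mm wide; open, the fingers measure 114 mm over their backs; the gripper's body (76 mm by 85 mm) begins 54 mm behind the grasp point. The pads swing forward as they close: fully open they stand 13 mm farther back than shut.
Start: joints at [1.263, 0.091, 1.231, -0, 1.82, -0.057], TCP at [0.149, 0.581, 0.231] pointing down, gripper open.
Joint ranges: [-2.87, 2.87], [-0.86, 2.18], [0.17, 2.46], [-1.51, 4.65], [0.06, 2.69], [-2.65, 2.65]. Speed limits (rad/s): [2.57, 2.57, 3.01, 3.14, 3.14, 3.14].

## Interface

Orientations are given as a unit quaternion [w, x, y, z].
In Python, from bench import r gives the robot as it stands. The module is installed in compiled form; this text tells all that it offers.
- The arm moves only by the tool send_rows, never from a script. Its argument "motion" is a list of rows, each a list of 5 numbers: the finger opening in mm, from 0 to 85.4, then the shift along the world's x, y, z each as a share of 10 cm, from -1 to 1, then the turn about the world's z as a share of 0.5 rad, from -1 to 1. A call has exactly 10 rows; each row is the pose to reach, as a shift and turn from the pose commanded when the call began; what a row does not reach only later rows make up. A row lasts 1/10 s, in which the tool goes at most 50 mm and 8.59 degrees, less where a joint would pass 70% of its speed; a pose out of reach is approached as far as the arm can. A call with a number of a shift or a turn outside -1 to 1 is refused whole. A call with a gripper value outside its range is refused whole. The fingers move at their own pace and stop on an object; the grip force is fixed at half the most. Time passes only in rows, so rows that repeat a pose let the fingers close, or fill a call up. It gives the time, the measured TCP pose, the force, the opening and the grip force at its end, in the units of the state.
- r.read_state(): the state, without advancing time (a new reading comes with each control period).
- r.snapshot(name): name is "side" or "top"; returns the picture (384x512x3 uint8, blue, green, red); there is no depth.
- r.camera_model(name): a dict with "fov_y" (degrees; the focal length in pixels is half the picture's height over the tangent of half this angle, whatever the lens; pixels are square), "cx", "cy" (the principal point, pixels), "pose" (4x4, takes a point from camera to world coordinates). Camera axes: x right, y down, z forward; pixel columns grow to the right and rows downward; lengths in m; the calibration is good to about 2 mm. A picture is of the moment at which its call begins. camera_model takes no time and is no camera call.
- r.hand_in(): hands the job in; it is judged then, once.
The state is a dict: "clock": time; "joint_pos": joint angles; "dq": joint speeds; "joint_efforts": joint torques, N m; "position": TCP position; "ee_rot": TCP orientation; "wrist_force": force on the tool from outside, world axes, zero at the start; "ft_torque": the same for the moment, N m; "width": finger opening in m; "finger_force": force on a finger pad.
Only numpy, scipy, OpenCV 4.12 (cv2) and the standard library are available. Lean on these libraries where they do the work, as an engineer would, in place of code of your own. Each camera call takes 0.05 s, during which the arm holds its last target. There are 200 camera calls.

## Working session

There is one attempt and no reset: what is moved stays moved. The work goes in short steps, Python scripts to look and compute and a tool call to move; the robot and the scene stay as the last step left them, time stands still between calls to the robot, and variables do not carry over. Pictures are saved under pics/ and viewed, at most 10 in all, crops included, and the job is handed in when it is done.

Besides the shell and the picture viewer there is one more tool, called after "Request:" as a command line: name --pt "numbers of a row" for each row, then --argument value for the rest. send_rows: Moves the arm, as the interface text tells. Shift numbers are shares of 10 cm and turn numbers shares of 0.5 rad, none past 1 either way. Its arguments: {"type":"object","properties":{"motion":{"type":"array","items":{"type":"array","items":{"type":"number"}}}},"required":["motion"]}

```bash
mkdir -p pics; cat > h.py <<'E'
import numpy as np, cv2
from bench import r
def ray(m,u,v):
    f=192/np.tan(np.radians(m["fov_y"])/2); P=np.array(m["pose"])
    d=P[:3,:3]@np.array([(u-m["cx"])/f,(v-m["cy"])/f,1]); return P[:3,3],d
def pt(m,u,v,z):
    o,d=ray(m,u,v); return o+d*(z-o[2])/d[2]
def proj(m,p):
    f=192/np.tan(np.radians(m["fov_y"])/2); P=np.array(m["pose"])
    q=P[:3,:3].T@(np.array(p)-P[:3,3]); return q[0]/q[2]*f+m["cx"],q[1]/q[2]*f+m["cy"]
E
python3 - <<'E'
from h import *
for n in("top","side"):
    im=r.snapshot(n); cv2.imwrite(f"pics/{n}0.png",im); m=r.camera_model(n); print(n,m["fov_y"],m["cx"],m["cy"],np.round(m["pose"],3).tolist())
s=r.read_state(); print(s["clock"],s["position"],s["ee_rot"],s["width"])
E
```

```text
top 56.61099394329372 259.2497813872857 191.42580544595867 [[-0.018, -0.983, 0.183, 0.339], [-1.0, 0.019, 0.002, 0.006], [-0.006, -0.182, -0.983, 1.109], [0.0, 0.0, 0.0, 1.0]]
side 57.43792668338778 260.86373180748745 191.3485873784585 [[0.955, -0.228, 0.189, 0.348], [-0.296, -0.709, 0.64, -0.739], [-0.012, -0.667, -0.745, 0.914], [0.0, 0.0, 0.0, 1.0]]
0.1 [0.14884461 0.58099305 0.23026557] [-1.67554224e-04  1.25102552e-01  9.92143440e-01 -8.47674302e-04] 0.08564798117100032
```

View pics/top0.png

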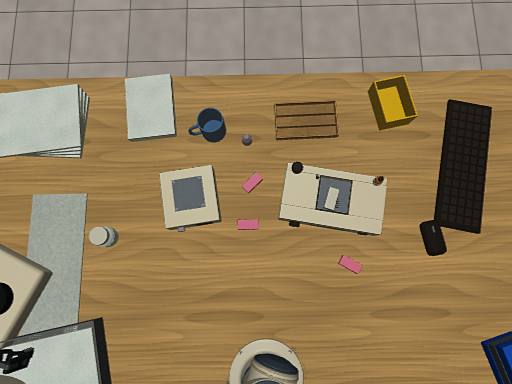

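View pics/side0.png

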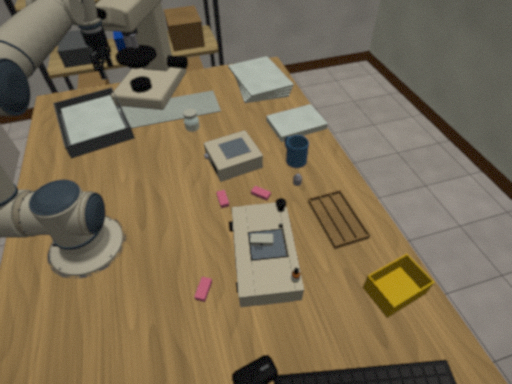

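The top view shows the wide unit around (333,198), with the grey hatch at (334,195) and the white case on it at (332,198). The narrow unit is at (190,197). The case-shaped objects are the white one at (332,198) and pink ones at (252,183), (248,225) and (350,264). The white one on the hatch is the one meant. I'll measure these and check in an enlarged crop.

```bash
python3 - <<'E'
from h import *
im=cv2.imread("pics/top0.png"); m=r.camera_model("top")
x0,y0,x1,y1=270,150,400,245
hsv=cv2.cvtColor(im,cv2.COLOR_BGR2HSV)
c=im[y0:y1,x0:x1].astype(int)
print("px case",im[198,332],"hatch",im[190,325],im[205,345],"unit",im[200,300],im[205,370],"wood",im[245,300])
# unit: not wood (low-sat)
def big(mask):
    mm=np.zeros(mask.shape,np.uint8); mm[y0:y1,x0:x1]=mask[y0:y1,x0:x1]*255
    cs,_=cv2.findContours(mm,cv2.RETR_EXTERNAL,cv2.CHAIN_APPROX_NONE); return max(cs,key=cv2.contourArea)
H,S,V=[hsv[...,i].astype(int) for i in range(3)]
b,g,rr=[im[...,i].astype(int) for i in range(3)]
masks={"unit":((V>170)&(S<60),.07),"hatch":((b-rr>5)&(V>60)&(V<170),.0715),}
for n,(k,z) in masks.items():
    cn=big(k); R=cv2.minAreaRect(cn); print(n,R,cv2.contourArea(cn))
    P=np.array([pt(m,*q,z)[:2] for q in cv2.boxPoints(R)]); print(P.round(4).tolist(),P.mean(0).round(4))
# case: bright within hatch
k=(V>170); k[:, :318]=0;k[:,352:]=0;k[:182]=0;k[211:]=0
cn=big(k); R=cv2.minAreaRect(cn); print("case",R)
P=np.array([pt(m,*q,.0915)[:2] for q in cv2.boxPoints(R)]); print(P.round(4).tolist(),P.mean(0).round(4))
crop=cv2.resize(im[y0:y1,x0:x1],None,fx=6,fy=6,interpolation=cv2.INTER_CUBIC); cv2.imwrite("pics/crop.png",crop)
E
```

```text
px case [162 182 184] hatch [106 102  96] [106 102  97] unit [157 187 196] [156 184 194] wood [ 73 122 156]
unit ((333.8648681640625, 197.81080627441406), (102.91376495361328, 55.89565658569336), 9.462322235107422) 5283.5
[[0.4552, -0.0466], [0.6212, -0.0789], [0.5633, -0.3793], [0.4006, -0.339]] [ 0.5101 -0.211 ]
hatch ((333.6999816894531, 195.0999755859375), (30.26417350769043, 31.112699508666992), 8.130102157592773) 563.0
[[0.4781, -0.1586], [0.5703, -0.1761], [0.5556, -0.2643], [0.4639, -0.2455]] [ 0.517  -0.2112]
case ((331.4230651855469, 198.1154022216797), (9.472225189208984, 20.698564529418945), 15.255120277404785)
[[0.4794, -0.1775], [0.5376, -0.1963], [0.5298, -0.2224], [0.4717, -0.2034]] [ 0.5046 -0.1999]
```

View pics/crop.png

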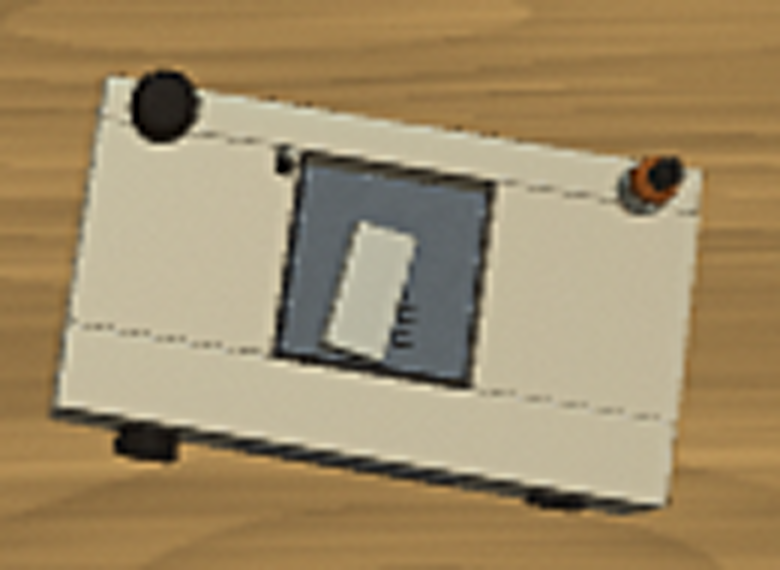

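The crop confirms that the white case is on the hatch, with the ribs showing beside it. In world coordinates:

| Item | Position (x, y) | Yaw |
|---|---|---|
| Unit origin | (0.510, -0.210) | -0.186 |
| Case, in the unit frame | (-7, +9) mm | -0.13 relative |

I'll push towards +y with the fingers spread along the unit's x, starting from y ≈ -40 mm in the unit frame.

Request:
send_rows --pt "30 0.04 -0.1 0 -0.075" --pt "30 0.08 -0.2 0 -0.15" --pt "30 0.13 -0.3 0 -0.225" --pt "30 0.17 -0.4 0 -0.3" --pt "30 0.21 -0.5 0 -0.375" --pt "30 0.26 -0.6 0 -0.45" --pt "30 0.3 -0.7 0 -0.525" --pt "30 0.34 -0.8 0 -0.6" --pt "30 0.39 -0.9 0 -0.675" --pt "30 0.43 -1 0 -0.75"

```text
clock: 1.1
position: [0.1923, 0.4804, 0.2313]
ee_rot: [0.0, 0.309, 0.951, 0.0]
wrist_force: [-0.0, -0.0, 1.2]
width: 0.0304
finger_force: 0.0
```

Request:
send_rows --pt "30 0.04 -0.1 0 -0.075" --pt "30 0.08 -0.2 0 -0.15" --pt "30 0.13 -0.3 0 -0.225" --pt "30 0.17 -0.4 0 -0.3" --pt "30 0.21 -0.5 0 -0.375" --pt "30 0.26 -0.6 0 -0.45" --pt "30 0.3 -0.7 0 -0.525" --pt "30 0.34 -0.8 0 -0.6" --pt "30 0.39 -0.9 0 -0.675" --pt "30 0.43 -1 0 -0.75"

```text
clock: 2.1
position: [0.2353, 0.3804, 0.2313]
ee_rot: [0.0, 0.481, 0.877, -0.0]
wrist_force: [0.3, -0.7, -0.7]
width: 0.03
finger_force: 0.0
```

Request:
send_rows --pt "30 0.04 -0.1 0 -0.075" --pt "30 0.08 -0.2 0 -0.15" --pt "30 0.13 -0.3 0 -0.225" --pt "30 0.17 -0.4 0 -0.3" --pt "30 0.21 -0.5 0 -0.375" --pt "30 0.26 -0.6 0 -0.45" --pt "30 0.3 -0.7 0 -0.525" --pt "30 0.34 -0.8 0 -0.6" --pt "30 0.39 -0.9 0 -0.675" --pt "30 0.43 -1 0 -0.75"

```text
clock: 3.1
position: [0.2783, 0.2804, 0.2313]
ee_rot: [0.0, 0.636, 0.772, -0.0]
wrist_force: [0.2, 0.4, -0.3]
width: 0.0302
finger_force: 0.0
```

Request:
send_rows --pt "30 0.04 -0.1 0 -0.075" --pt "30 0.08 -0.2 0 -0.15" --pt "30 0.13 -0.3 0 -0.225" --pt "30 0.17 -0.4 0 -0.3" --pt "30 0.21 -0.5 0 -0.375" --pt "30 0.26 -0.6 0 -0.45" --pt "30 0.3 -0.7 0 -0.525" --pt "30 0.34 -0.8 0 -0.6" --pt "30 0.39 -0.9 0 -0.675" --pt "30 0.43 -1 0 -0.75"

```text
clock: 4.1
position: [0.3213, 0.1804, 0.2313]
ee_rot: [0.0, 0.769, 0.639, -0.0]
wrist_force: [-0.6, 0.1, -0.0]
width: 0.0297
finger_force: 0.0
```

Request:
send_rows --pt "30 0.04 -0.1 0 0" --pt "30 0.08 -0.2 0 0" --pt "30 0.13 -0.3 0 0" --pt "30 0.17 -0.4 0 0" --pt "30 0.21 -0.5 0 0" --pt "30 0.26 -0.6 0 0" --pt "30 0.3 -0.7 0 0" --pt "30 0.34 -0.8 0 0" --pt "30 0.39 -0.9 0 0" --pt "30 0.43 -1 0 0"

```text
clock: 5.1
position: [0.3643, 0.0804, 0.2312]
ee_rot: [-0.0, 0.768, 0.641, -0.0]
wrist_force: [0.7, 0.3, 0.4]
width: 0.0299
finger_force: 0.0
```

Request:
send_rows --pt "30 0.04 -0.1 0 0" --pt "30 0.08 -0.2 0 0" --pt "30 0.13 -0.3 0 0" --pt "30 0.17 -0.4 0 0" --pt "30 0.21 -0.5 0 0" --pt "30 0.26 -0.6 0 0" --pt "30 0.3 -0.7 0 0" --pt "30 0.34 -0.8 0 0" --pt "30 0.39 -0.9 0 0" --pt "30 0.43 -1 0 0"

```text
clock: 6.1
position: [0.4073, -0.0196, 0.2312]
ee_rot: [-0.0, 0.768, 0.641, -0.0]
wrist_force: [-0.5, 0.6, 0.2]
width: 0.0299
finger_force: 0.0
```

Request:
send_rows --pt "30 0.04 -0.1 0 0" --pt "30 0.08 -0.2 0 0" --pt "30 0.13 -0.3 0 0" --pt "30 0.17 -0.4 0 0" --pt "30 0.21 -0.5 0 0" --pt "30 0.26 -0.6 0 0" --pt "30 0.3 -0.7 0 0" --pt "30 0.34 -0.8 0 0" --pt "30 0.39 -0.9 0 0" --pt "30 0.43 -1 0 0"

```text
clock: 7.1
position: [0.4503, -0.1196, 0.2312]
ee_rot: [-0.0, 0.768, 0.641, 0.0]
wrist_force: [0.0, 0.5, 0.1]
width: 0.0301
finger_force: 0.0
```

Request:
send_rows --pt "30 0.04 -0.1 0 0" --pt "30 0.08 -0.2 0 0" --pt "30 0.13 -0.3 0 0" --pt "30 0.17 -0.4 0 0" --pt "30 0.21 -0.5 0 0" --pt "30 0.26 -0.6 0 0" --pt "30 0.3 -0.7 0 0" --pt "30 0.34 -0.8 0 0" --pt "30 0.39 -0.9 0 0" --pt "30 0.43 -1 0 0"

```text
clock: 8.1
position: [0.4933, -0.2196, 0.2312]
ee_rot: [-0.0, 0.768, 0.641, -0.0]
wrist_force: [0.1, -0.2, -0.3]
width: 0.0298
finger_force: 0.0
```

Request:
send_rows --pt "30 0.02 -0.1 -0.1 0" --pt "30 0.02 -0.2 -0.2 0" --pt "30 0.02 -0.29 -0.3 0" --pt "30 0.02 -0.29 -0.4 0" --pt "30 0.02 -0.29 -0.5 0" --pt "30 0.02 -0.29 -0.6 0" --pt "30 0.02 -0.29 -0.7 0" --pt "30 0.02 -0.29 -0.8 0" --pt "30 0.02 -0.29 -0.9 0" --pt "30 0.02 -0.29 -1 0"

```text
clock: 9.1
position: [0.4949, -0.2476, 0.1305]
ee_rot: [0.0, 0.768, 0.641, 0.0]
wrist_force: [0.4, -0.8, 0.0]
width: 0.0299
finger_force: 0.0
```

```bash
python3 - <<'E'
from h import *
s=r.snapshot("side"); t=r.snapshot("top")
a=cv2.resize(s[190:310,215:315],(500,600),interpolation=cv2.INTER_CUBIC)
b=cv2.resize(t[155:245,270:400][:, :],(300,208))
c=np.zeros((600,800,3),np.uint8); c[:,:500]=a; c[:208,500:]=b
cv2.imwrite("pics/c2.png",c)
E
```

```text
(no output)
```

View pics/c2.png

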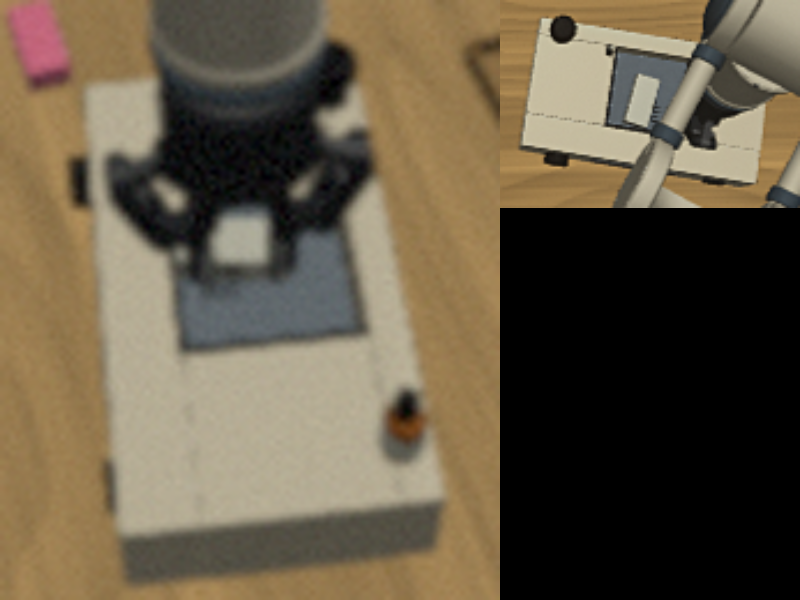

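The two fingertips are on the -y side of the case, at about (200,265) and (285,265) in the crop, with the hatch clear below them. Next I'll descend and push towards +y.

Request:
send_rows --pt "30 0 0 -0.08 0" --pt "30 0 0 -0.16 0" --pt "30 0 0 -0.24 0" --pt "30 0 0 -0.32 0" --pt "30 0 0 -0.38 0" --pt "30 0 0 -0.44 0" --pt "30 0 0 -0.48 0" --pt "30 0 0 -0.51 0" --pt "30 0 0 -0.53 0" --pt "30 0 0 -0.54 0"

```text
clock: 10.2
position: [0.4949, -0.2478, 0.0773]
ee_rot: [0.0, 0.768, 0.641, 0.0]
wrist_force: [-0.2, 0.1, 0.4]
width: 0.0297
finger_force: 0.0
```

Request:
send_rows --pt "30 0.01 0.05 0 0" --pt "30 0.02 0.1 0 0" --pt "30 0.03 0.15 0 0" --pt "30 0.04 0.2 0 0" --pt "30 0.05 0.25 0 0" --pt "30 0.055 0.29 0 0" --pt "30 0.06 0.33 0 0" --pt "30 0.07 0.37 0 0" --pt "30 0.075 0.41 0 0" --pt "30 0.085 0.45 0 0"

```text
clock: 11.2
position: [0.5035, -0.2026, 0.0774]
ee_rot: [0.0, 0.768, 0.641, -0.0]
wrist_force: [-0.3, -1.3, 0.6]
width: 0.0302
finger_force: 0.6
```

Request:
send_rows --pt "30 0.01 0.05 0 0" --pt "30 0.02 0.1 0 0" --pt "30 0.03 0.15 0 0" --pt "30 0.04 0.2 0 0" --pt "30 0.05 0.25 0 0" --pt "30 0.055 0.3 0 0" --pt "30 0.06 0.34 0 0" --pt "30 0.07 0.37 0 0" --pt "30 0.075 0.39 0 0" --pt "30 0.075 0.4 0 0"

```text
clock: 12.2
position: [0.5109, -0.1625, 0.0772]
ee_rot: [-0.0, 0.768, 0.641, -0.0]
wrist_force: [0.2, -0.3, 0.1]
width: 0.0299
finger_force: 0.3
```

```bash
python3 - <<'E'
from h import *
s=r.snapshot("side"); t=r.snapshot("top")
a=cv2.resize(s[190:310,215:315],(500,600),interpolation=cv2.INTER_CUBIC)
b=cv2.resize(t[155:245,270:400][:, :],(300,208))
c=np.zeros((600,800,3),np.uint8); c[:,:500]=a; c[:208,500:]=b
cv2.imwrite("pics/c3.png",c)
E
```

```text
(no output)
```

View pics/c3.png

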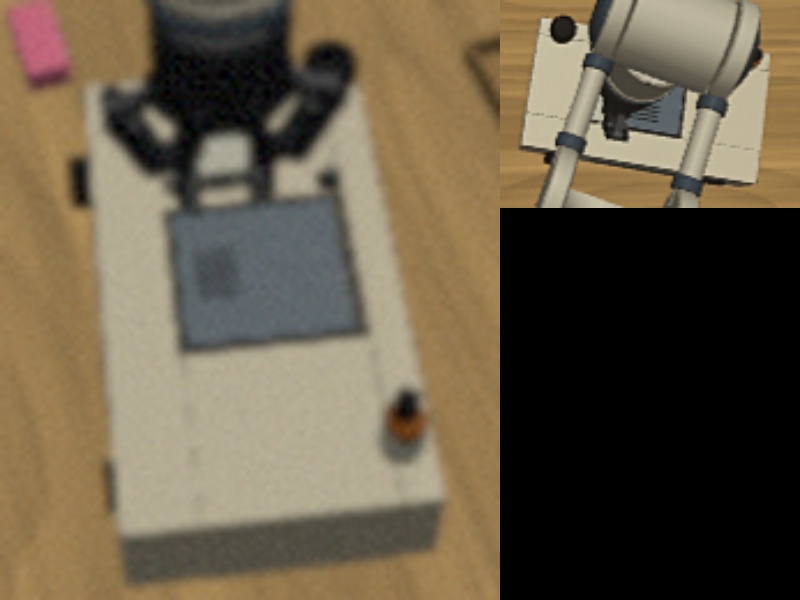

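The hatch is clear with its ribs showing at about (217,270) in the crop, and the case is on the +y side, off the hatch. I'll back off, close the fingers above the ribs and check the case.

Request:
send_rows --pt "30 -0.01 -0.05 0 0" --pt "30 -0.02 -0.1 0 0" --pt "30 -0.02 -0.1 0.1 0" --pt "30 -0.02 -0.1 0.2 0" --pt "0 -0.06 -0.2 0.3 0" --pt "0 -0.12 -0.3 0.3 0" --pt "0 -0.15 -0.4 0.3 0" --pt "0 -0.19 -0.45 0.3 0" --pt "0 -0.19 -0.45 0.3 0" --pt "0 -0.19 -0.45 0.3 0"

```text
clock: 13.3
position: [0.4916, -0.2078, 0.1068]
ee_rot: [-0.0, 0.768, 0.64, -0.0]
wrist_force: [-0.1, 0.4, -0.1]
width: 0.0002
finger_force: 0.0
```

```bash
python3 - <<'E'
from h import *
s=r.snapshot("side"); t=r.snapshot("top"); m=r.camera_model("side")
print("ribs",pt(m,258.4,244,.0715))
O=np.array([.5098,-.2104]);c,S=np.cos(-.186),np.sin(-.186);R=np.array([[c,-S],[S,c]])
for q in [(-18,0,71.5),(0,72,90),(-40,45,71.5),(55,-45,71.5),(55,45,71.5)]:
    p=np.r_[O+R@np.array(q[:2])/1e3,q[2]/1e3]; print(q,p.round(4),np.round((np.array(proj(m,p))-[215,190])*5))
a=cv2.resize(s[190:310,215:315],(500,600),interpolation=cv2.INTER_CUBIC)
b=cv2.resize(t[155:245,270:400][:, :],(300,208))
c=np.zeros((600,800,3),np.uint8); c[:,:500]=a; c[:208,500:]=b
cv2.imwrite("pics/c4.png",c)
E
```

```text
ribs [ 0.49520661 -0.20558414  0.0715    ]
(-18, 0, 71.5) [ 0.4921 -0.2071  0.0715] [213. 274.]
(0, 72, 90) [ 0.5231 -0.1396  0.09  ] [229. 150.]
(-40, 45, 71.5) [ 0.4788 -0.1588  0.0715] [167. 213.]
(55, -45, 71.5) [ 0.5555 -0.2648  0.0715] [352. 328.]
(55, 45, 71.5) [ 0.5722 -0.1763  0.0715] [328. 196.]
```

View pics/c4.png

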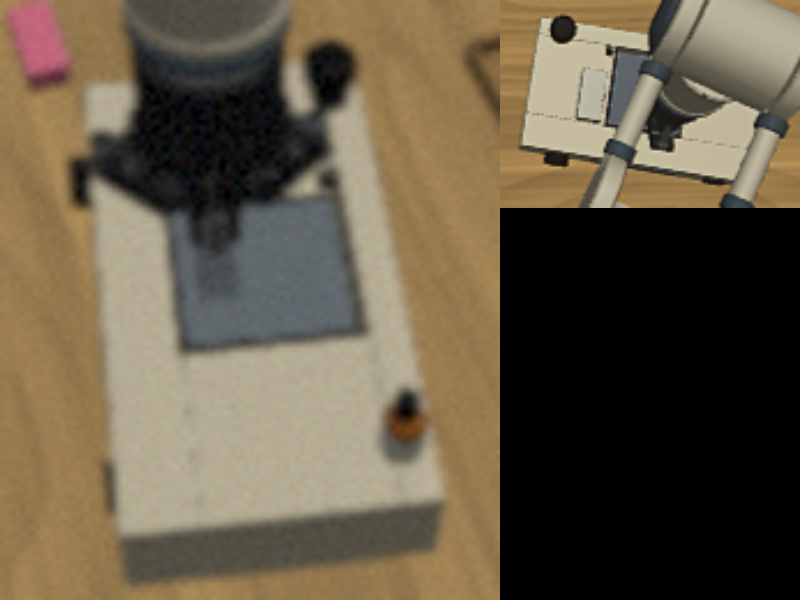

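The case lies flat beside the hatch, at about (591,95) in the top inset, which is y ≈ +70 mm. The closed fingertip is over the ribs. Now I'll press in steps, watching the force.

Request:
send_rows --pt "0 0 0 -0.06 0" --pt "0 0 0 -0.12 0" --pt "0 0 0 -0.18 0" --pt "0 0 0 -0.24 0" --pt "0 0 0 -0.29 0" --pt "0 0 0 -0.33 0" --pt "0 0 0 -0.35 0" --pt "0 0 0 -0.37 0" --pt "0 0 0 -0.38 0" --pt "0 0 0 -0.39 0"

```text
clock: 14.4
position: [0.4919, -0.2078, 0.0687]
ee_rot: [0.0, 0.768, 0.641, 0.0]
wrist_force: [-2.5, 0.6, 3.1]
width: 0.0002
finger_force: 1.4
```

Request:
send_rows --pt "0 0 0 -0.005 0" --pt "0 0 0 -0.01 0" --pt "0 0 0 -0.013 0" --pt "0 0 0 -0.016 0" --pt "0 0 0 -0.019 0" --pt "0 0 0 -0.022 0" --pt "0 0 0 -0.025 0" --pt "0 0 0 -0.025 0" --pt "0 0 0 -0.025 0" --pt "0 0 0 -0.025 0"

```text
clock: 15.4
position: [0.492, -0.2078, 0.066]
ee_rot: [0.0, 0.768, 0.641, 0.0]
wrist_force: [-2.7, 0.4, 4.6]
width: -0.0003
finger_force: 2.3
```

Request:
send_rows --pt "0 0 0 -0.003 0" --pt "0 0 0 -0.006 0" --pt "0 0 0 -0.009 0" --pt "0 0 0 -0.012 0" --pt "0 0 0 -0.015 0" --pt "0 0 0 -0.015 0" --pt "0 0 0 -0.015 0" --pt "0 0 0 -0.015 0" --pt "0 0 0 -0.015 0" --pt "0 0 0 -0.015 0"

```text
clock: 16.4
position: [0.4921, -0.2079, 0.0658]
ee_rot: [0.001, 0.768, 0.641, 0.0]
wrist_force: [-5.0, 2.9, 11.3]
width: 0.0003
finger_force: 5.5
```

The force jumped to 11 N with almost no further travel, so the hatch is at its stop. I'll withdraw up and back.

Request:
send_rows --pt "0 -0.05 0 0.3 0" --pt "0 -0.2 0 0.7 0" --pt "0 -0.5 0 1 0" --pt "0 -0.8 0 1 0" --pt "0 -1 0 1 0" --pt "0 -1 0 1 0" --pt "0 -1 0 1 0" --pt "0 -1 0 1 0" --pt "0 -1 0 1 0" --pt "0 -1 0 1 0"

```text
clock: 17.4
position: [0.3923, -0.2076, 0.1638]
ee_rot: [-0.0, 0.768, 0.641, -0.0]
wrist_force: [0.0, -0.7, 0.2]
width: -0.0001
finger_force: 0.0
```

Request:
send_rows --pt "0 0 0 0 0" --pt "0 0 0 0 0" --pt "0 0 0 0 0" --pt "0 0 0 0 0" --pt "0 0 0 0 0" --pt "0 0 0 0 0" --pt "0 0 0 0 0" --pt "0 0 0 0 0" --pt "0 0 0 0 0" --pt "0 0 0 0 0"

```text
clock: 18.4
position: [0.3919, -0.2078, 0.1643]
ee_rot: [-0.0, 0.768, 0.641, -0.0]
wrist_force: [-0.8, -0.2, -0.8]
width: -0.0001
finger_force: 0.0
```

Request:
send_rows --pt "0 0 0 0 0" --pt "0 0 0 0 0" --pt "0 0 0 0 0" --pt "0 0 0 0 0" --pt "0 0 0 0 0" --pt "0 0 0 0 0" --pt "0 0 0 0 0" --pt "0 0 0 0 0" --pt "0 0 0 0 0" --pt "0 0 0 0 0"

```text
clock: 19.4
position: [0.3919, -0.2077, 0.1643]
ee_rot: [0.0, 0.768, 0.641, -0.0]
wrist_force: [0.0, 0.4, -0.7]
width: -0.0002
finger_force: 0.0
```

```bash
python3 - <<'E'
from h import *
s=r.snapshot("side"); t=r.snapshot("top")
a=cv2.resize(s[190:310,215:315],(500,600),interpolation=cv2.INTER_CUBIC)
b=cv2.resize(t[155:245,270:400][:, :],(300,208))
c=np.zeros((600,800,3),np.uint8); c[:,:500]=a; c[:208,500:]=b
cv2.imwrite("pics/c5.png",c)
E
```

```text
(no output)
```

View pics/c5.png

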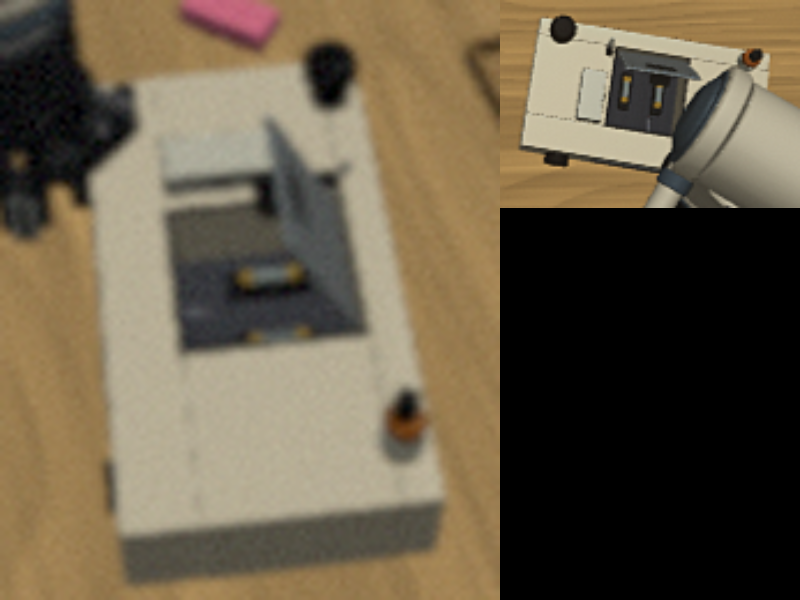

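The hatch stands open, its front edge near (270,125) in the crop with the fuses visible below. The case lies flat at about (215,160), and the arm is clear.

```bash
python3 -c "
from bench import r
print(r.hand_in())"
```

```text
the job is handed in; nothing more can be done
None
```

I pushed the case off the hatch to lie flat on the +y side, about 70 mm from its middle line, then pressed the hatch once to its stop; it swung open and was standing open in the last picture, and the job is handed in (no verdict was returned).

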